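# Load a steel roller into the seat of a run-out checker and start it

### The job

With the outside of the fingers push the steel roller slowly up the ramp of the run-out checker, over the crest and fully home against the stop plate, and let go of it only there so that it never runs back down; do not pick it up. Then press the round start key behind the stop plate all the way down and release it, leaving the roller in its seat, and do not disturb the other things on the bench. Do not press the key before the roller is home.

Things in the scene. Friction and masses are not known exactly. Their poses are not given: they have to be found in the camera images.
- ramp: Run-out checker: fixed grey and aluminium ramp, 300 x 130 mm. Origin on the bench, mid-width; +x level uphill, +y to its left, z up. In this frame the bed climbs at 9 degrees from x = -115 mm, height 12 mm, to a crest at x = 50 mm, height 38 mm. Two side rails, 107 mm apart inside, 8 mm thick, stand 30 mm above the bed, from the foot to the stop plate.
- bed: The climbing bed of the ramp. Origin on its surface at the foot, mid-width; x points up the slope (167 mm to the crest), z square to the bed. The roller's centre stays at z = 25 mm until the crest. A lip, x = 0 to 10 mm, stands 8 mm above the bed and stops the roller at the foot.
- roller: Loose steel roller sleeve with two darker bands and a dark bore in each end, diameter 50 mm, length 100 mm, 0.2 to 0.45 kg. Origin at its centre; y is its axis, across the ramp; x and z turn as it rolls. It starts at the foot of the ramp against the lip, and rolls back down if let go on the slope.
- seat (a point): Centre of the roller when home: x = 70 mm, height 60 mm in the ramp's frame. Beyond the crest the bed falls at 10 degrees to the stop plate (face at x = 95 mm, 10 mm thick, top at height 76 mm); this dip keeps the roller in its seat.
- key_top (a point): Centre of the top of the round start key (black, 28 mm across, in a grey collar of 44 mm) on the 60 mm high block behind the stop plate; at x = 142 mm, height 82 mm in the ramp's frame; moves down with the key.
- key (a joint): Travel of the start key: 0 up, 0.006 m fully pressed. It is sprung and takes about 5 N to press fully; it comes up again when released.
- screwdriver: Bystander: screwdriver with a red handle, 29 x 171 x 28 mm, lying to the left of the ramp. Origin under its middle.
- spanner: Bystander: small open-ended spanner, 29 x 122 x 6 mm, lying to the left of the ramp. Origin under its middle.
- sample_cup_0: Bystander: sample cup with a red lid, 51 mm across, 64 mm high, to the right of the ramp's top. Origin under its middle.
- sample_cup_1: Bystander: sample cup with a white lid, 51 mm across, 64 mm high, in front to the right of the ramp. Origin under its middle.
- petri_0: Bystander: petri dish, 62 mm across, 14 mm high, to the right of the ramp. Origin under its middle.

How it is judged:
By the outcome, as a careful person would: the job done as asked, in the order asked, and still so for the second after the job is handed in, with the robot touching nothing.
It also fails if it takes over 53 s, if anything falls off the work surface, if the arm or the gripper's body presses on something with over 40 N, if the wrist force passes 120 N, or if a joint passes its speed limit or range.

### The arm

A 7-joint arm with a two-finger parallel gripper is mounted at the origin on a cart in front of the work surface, level with it; the furniture and walls round the work are solid. World frame = base frame: x ahead of the robot, y to its left, z up, the work surface at z = 0. Lengths are in m, angles in rad, forces in N, time in s.
With the tool pointing down it reaches from about 0.4 to 0.85 m from the base axis. Payload 6.9 kg.
Tool frame: the origin (TCP) lies midway between the tips of the shut fingers; the grasp point (between the pads) lies behind it (ctrl.pinch_z is the z of the grasp point in the tool frame, in m); z points along the fingers, y is the direction in which the jaws open and shut (so a half turn about z gives the same grasp; the last joint's range is limited). The gripper opens to 85 mm and grips with 20 to 120 N. Pads are 22 mm wide; open, the fingers measure 114 mm over their backs; the gripper's body (76 mm by 85 mm) begins 54 mm behind the grasp point. The pads swing forward as they close: fully open they stand 13 mm farther back than shut.
Start: joints at [1.446, 0.507, -0.238, 1.5, 0.126, 1.149, -0.155], TCP at [0.142, -0.609, 0.231] pointing down, gripper open.
Joint ranges: [-3.08, 3.08], [-0.24, 2.05], [-1.43, 1.35], [0, 2.5], [-1.52, 4.66], [0.17, 1.96], [-2.89, 2.89]. Speed limits (rad/s): [2.39, 2.39, 3.14, 3.14, 3.14, 3.14, 3.14].

### API

Orientations are given as a unit quaternion [w, x, y, z].
In Python, from station import ctrl, get_state, vision, ticket, models gives the robot as it stands. Calls block until the motion is done:
- ctrl.movep(position, orientation): joint-space move of the TCP to a pose.
- ctrl.movel(position, frame=None, max_speed=0.15): straight line of the TCP; frame=None keeps the orientation; max_speed is the mean speed in m/s.
- ctrl.set_joints(angles): joint-space move.
- ctrl.ungrasp() and ctrl.close_gripper(force=None): open the fingers fully, or close them until they stop; force is the grip in N (None keeps the last).
- ctrl.pause(seconds).
- ctrl.ik(position, orientation): joint angles nearest the present ones, or None.
- get_state(): the state.
- vision.grab_frame(name): name is "scene" or "side" or "wrist"; returns (picture, depth): 420x560x3 uint8, blue, green, red; 420x560 float32, m along the optical axis (not along the pixel's ray), 0 where there is no reading.
- vision.camera_info(name): a dict with "mtx" (3x3 intrinsics, pixels), "R" (3x3) and "t" (3): a world point X has camera coordinates R X + t; the wrist camera has in their place "hand_eye" (4x4, takes a point from camera to tool coordinates, whose origin is the TCP and whose axes are the flange's). Camera axes: x right, y down, z forward; pixel columns grow to the right and rows downward; lengths in m; the calibration is good to about 2 mm. The wrist camera is an equidistant fisheye: a pixel r from the principal point sees the ray r / f radians off the axis. A picture is of the moment at which its call begins: read the wrist's pose just before it. camera_info takes no time and is no camera call.
A pose or a line that the arm cannot do raises ctrl.Unreachable and nothing moves.
- ticket.close_job(): hands the job in, once; it reports no verdict.
Trained networks look in the newest picture that a camera, given by its name, has taken for a name from the list of things; names that differ only in an ending like _2 or _b are one class to them, and where a whole thing is asked for, a point or a joint stands for the part that bears it (a point fixed in the world has none). Each returns a list of dicts, best first, with "p" (0 to 1); they miss things now and then, are a little off and sometimes report something else, mostly with a low value. They report only what shows in the picture. A call takes as long as a camera call.
- models.recognise(camera, target): "point" ([column, row] in pixels, amid what is visible of it).
- models.masks_of(camera, target): "mask" (420x560 bool, what is visible of it) and "point" ([column, row] in pixels, amid what is visible of it).
The state is a dict: "time": time; "qpos": joint angles; "qd": joint speeds; "tau": joint torques, N m; "tcp_pos": TCP position; "eef_rot": TCP orientation; "contact_force": force on the tool from outside, world axes, zero at the start; "wrist_torque": the same for the moment, N m; "width": finger opening in m.
Only numpy, scipy, OpenCV 4.12 (cv2) and the standard library are available. Lean on these libraries where they do the work, as an engineer would, in place of code of your own. Each camera call takes 0.05 s, during which the arm holds its last target. There are 200 camera calls.

## Working session

There is one attempt and no reset: what is moved stays moved. The work goes in short steps, each a Python script; the robot and the scene stay as the last script left them, time stands still between calls to the robot, and variables do not carry over. Pictures are saved under pics/ and viewed, about 8 in all and at most 12, crops included, and the job is handed in when it is done.

```bash
mkdir -p pics; ls; python3 - <<'E'
from station import ctrl,get_state,vision,models
import cv2,numpy as np
s=get_state();print(s['time'],s['tcp_pos'],s['eef_rot'],s['width'],ctrl.pinch_z,s['contact_force'])
ims=[]
for c in('scene','side'):
    im,d=vision.grab_frame(c);np.savez(f'/tmp/{c}.npz',im=im,d=d);ims.append(im)
    i=vision.camera_info(c);K,R,t=map(np.array,(i['mtx'],i['R'],i['t']))
    print(c,K.tolist(),(-R.T@t))
    for n in('ramp','roller','key_top','screwdriver','spanner','sample_cup','sample_cup_0','petri_0'):
        try:
            for r in models.masks_of(c,n)[:2]:
                m=r['mask']&(d>0);v,u=np.nonzero(m);z=d[m]
                P=(np.c_[(u-K[0,2])/K[0,0]*z,(v-K[1,2])/K[1,1]*z,z]-t)@R
                print(n,round(r['p'],2),np.round(r['point']),m.sum(),np.median(P,0).round(3),P.min(0).round(3),P.max(0).round(3))
        except Exception as e: print(n,e)
cv2.imwrite('pics/a.png',ims[0]);cv2.imwrite('pics/b.png',ims[1])
E
```

```text
pics
0.0 [ 0.14219826 -0.60810887  0.23044148] [-8.70364818e-04  9.93403614e-01  1.14666863e-01 -1.12155528e-04] 0.08538629909420842 -0.0187 [ 0.20815474 -0.63138905  0.06259721]
scene [[424.830064430384, 0.0, 283.5848756093492], [0.0, 424.830064430384, 208.3751576407032], [0.0, 0.0, 1.0]] [0.14518437 0.32491315 0.69346902]
ramp 0.53 [272. 237.] 6750 [ 0.502 -0.248  0.035] [ 0.345 -0.411 -0.003] [ 0.692 -0.185  0.086]
roller 0.73 [324. 256.] 995 [ 0.371 -0.242  0.061] [ 0.35  -0.301  0.022] [ 0.414 -0.2    0.069]
screwdriver 0.63 [233. 343.] 765 [ 0.44  -0.01   0.019] [ 0.337 -0.068 -0.002] [0.494 0.019 0.029]
screwdriver 0.17 [271. 238.] 6687 [ 0.503 -0.248  0.035] [ 0.345 -0.407 -0.003] [ 0.693 -0.186  0.086]
spanner 0.93 [253. 317.] 406 [ 0.44  -0.078  0.005] [ 0.392 -0.113 -0.001] [ 0.499 -0.043  0.008]
sample_cup 0.86 [327. 168.] 349 [ 0.509 -0.554  0.052] [ 0.49  -0.586  0.004] [ 0.534 -0.541  0.066]
sample_cup 0.66 [381. 206.] 506 [ 0.336 -0.463  0.054] [ 0.315 -0.501 -0.001] [ 0.362 -0.453  0.066]
sample_cup_0 0.86 [327. 168.] 349 [ 0.509 -0.554  0.052] [ 0.49  -0.586  0.004]
[... 760 characters left out ...]
rewdriver 0.72 [260. 190.] 133 [ 0.448 -0.019  0.018] [ 0.411 -0.039  0.006] [0.48  0.002 0.027]
spanner 0.46 [256. 204.] 104 [ 0.438 -0.082  0.005] [ 0.397 -0.199 -0.002] [ 0.493 -0.051  0.053]
sample_cup 0.89 [195. 274.] 652 [ 0.343 -0.494  0.054] [ 0.29  -0.506 -0.002] [ 0.365 -0.364  0.065]
sample_cup 0.68 [281. 307.] 787 [ 0.515 -0.585  0.056] [ 0.489 -0.597 -0.001] [ 0.538 -0.546  0.065]
sample_cup_0 0.89 [195. 274.] 652 [ 0.343 -0.494  0.054] [ 0.29  -0.506 -0.002] [ 0.365 -0.364  0.065]
sample_cup_0 0.68 [281. 307.] 787 [ 0.515 -0.585  0.056] [ 0.489 -0.597 -0.001] [ 0.538 -0.546  0.065]
petri_0 0.73 [245. 292.] 199 [ 0.44  -0.502  0.013] [ 0.42  -0.525 -0.002] [ 0.457 -0.458  0.016]
```

```bash
python3 - <<'E'
import cv2,numpy as np
a=cv2.imread('pics/a.png')[120:380,150:430];b=cv2.imread('pics/b.png')[120:330,150:430]
cv2.imwrite('pics/c.png',np.vstack([cv2.resize(a,None,fx=1.2,fy=1.2,interpolation=3),cv2.resize(b,None,fx=1.2,fy=1.2,interpolation=3)]))
E
```

```text
(no output)
```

View pics/c.png

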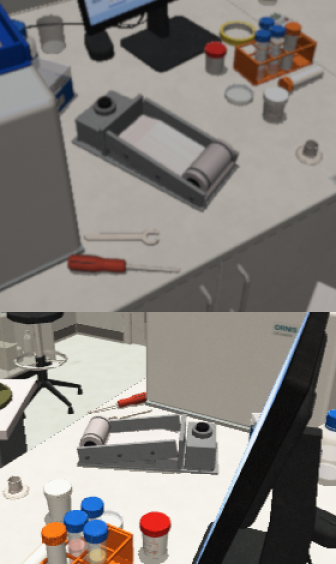

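```bash
cat > fit.py <<'E'
import numpy as np
from station import vision
from scipy.optimize import least_squares
def cloud(c,im,d):
    i=vision.camera_info(c);K,R,t=map(np.array,(i['mtx'],i['R'],i['t']))
    v,u=np.nonzero(d>0);z=d[v,u]
    return (np.c_[(u-K[0,2])/K[0,0]*z,(v-K[1,2])/K[1,1]*z,z]-t)@R, im[v,u]
def box(P,lo,hi):
    c=(np.array(lo)+hi)/2;h=(np.array(hi)-lo)/2;q=abs(P-c)-h
    return np.linalg.norm(np.maximum(q,0),axis=1)+np.minimum(q.max(1),0)
def cyl(r,a,h):
    q=np.c_[r,a];q=q-[h[0],h[1]]
    return np.linalg.norm(np.maximum(q,0),axis=1)+np.minimum(q.max(1),0)
S=np.sin(np.radians(9));C=np.cos(np.radians(9))
def sdf(P,rx=-.091,rz=.0411):
    X=P-[-.115,0,.012];B=np.c_[C*X[:,0]+S*X[:,2],P[:,1],-S*X[:,0]+C*X[:,2]]
    d=[box(B,[0,-.0615,-.02],[.167,.0615,0]),
       box(B,[0,.0535,-.02],[.205,.0615,.03]),box(B,[0,-.0615,-.02],[.205,-.0535,.03]),
       box(P,[.095,-.0615,0],[.105,.0615,.076]),
       cyl(np.hypot(P[:,0]-rx,P[:,2]-rz),abs(P[:,1]),(.025,.05)),
       cyl(np.hypot(P[:,0]-.142,P[:,1]),abs(P[:,2]-.041),(.014,.041))]
    return np.min(d,0)
def toramp(P,p):
    c,s=np.cos(p[2]),np.sin(p[2]);x=P[:,0]-p[0];y=P[:,1]-p[1]
    return np.c_[c*x+s*y,-s*x+c*y,P[:,2]-p[3]]
def sel(P,p):
    Q=toramp(P,p);return (abs(Q[:,1])<.08)&(Q[:,0]>-.125)&(Q[:,0]<.16)&(Q[:,2]>.018)&(Q[:,2]<.1)&~((Q[:,0]>.107)&(Q[:,2]<.079))
def fit(P,p):
    for _ in range(6):
        Q=P[sel(P,p)]
        r=least_squares(lambda p:sdf(toramp(Q,p)),p,loss='soft_l1',f_scale=.002);p=r.x
    return p,len(Q),np.median(abs(sdf(toramp(Q,p))))
E
python3 - <<'E'
from fit import *
Ps=[]
for c in('scene','side'):
    f=np.load(f'/tmp/{c}.npz');P,col=cloud(c,f['im'],f['d']);Ps.append(P)
    m=(P[:,2]>.078)&(P[:,2]<.088)&(P[:,0]>.5)&(P[:,0]<.72)&(abs(P[:,1]+.24)<.12)&(col.max(1)<60)
    print(c,'dark',m.sum(),np.median(P[m],0) if m.any() else '')
    best=min((fit(P,np.array([.475,-.24,y,0])) for y in(-.3,0.,.3)),key=lambda r:r[2]);print(best)
p,n,r=fit(np.vstack(Ps),best[0]);print(p,n,r)
c,s=np.cos(p[2]),np.sin(p[2])
for X in(-.091,.07,.142):print(p[0]+c*X,p[1]+s*X)
np.save('/tmp/p.npy',p)
E
```

```text
scene dark 73 [ 0.6078407  -0.27075605  0.08182609]
(array([ 4.69453214e-01, -2.61187934e-01, -8.89225838e-02, -1.48960236e-04]), 5663, np.float64(0.0007698226597047976))
side dark 49 [ 0.61164796 -0.28009971  0.08122414]
(array([ 4.70666497e-01, -2.60859905e-01, -9.26996651e-02, -1.44337359e-04]), 3110, np.float64(0.0009584731307051408))
[ 4.69635386e-01 -2.61024761e-01 -9.00544300e-02 -1.46705997e-04] 8772 0.0008339636876327451
0.3790041329320852 -0.2528408802086288
0.5393517350837093 -0.2673200543641006
0.6110599795241871 -0.2737952129926346
```

```bash
cat > h.py <<'E'
import numpy as np
from station import ctrl,get_state,vision,models
p=np.load('/tmp/p.npy');c,s=np.cos(p[2]),np.sin(p[2])
Q=[0,np.cos(p[2]/2),np.sin(p[2]/2),0]
W=lambda x,z,y=0:[p[0]+c*x-s*y,p[1]+s*x+c*y,z]
def R():
    st=get_state();t=st['tcp_pos']-np.array([p[0],p[1],0]);f=st['contact_force']
    return np.round([st['time'],c*t[0]+s*t[1],-s*t[0]+c*t[1],t[2],c*f[0]+s*f[1],-s*f[0]+c*f[1],f[2]],4)
E
python3 - <<'E'
from h import *
for x,z in((-.15,.16),(-.15,.03),(-.127,.03),(.036,.05),(.036,.16),(.142,.13),(.142,.075)):
    q=ctrl.ik(W(x,z),Q);print(x,z,None if q is None else np.round(q,2))
ctrl.close_gripper(20)
ctrl.movep(W(-.15,.16),Q);print(R())
ctrl.movel(W(-.15,.03));print(R(),get_state()['width'])
import cv2
a,_=vision.grab_frame('scene');b,_=vision.grab_frame('side')
cv2.imwrite('pics/d.png',np.hstack([cv2.resize(a[150:330,200:400],None,fx=2,fy=2),cv2.resize(b[120:300,150:350],None,fx=2,fy=2)]))
E
```

```text
-0.15 0.16 [ 0.85  0.27 -0.32  2.15  0.12  0.75 -1.21]
-0.15 0.03 [ 0.71  0.5  -0.16  2.3   0.23  0.35 -1.3 ]
-0.127 0.03 [ 0.69  0.52 -0.17  2.25  0.23  0.38 -1.33]
0.036 0.05 [ 0.58  0.63 -0.23  1.86  0.21  0.67 -1.43]
0.036 0.16 [ 0.63  0.49 -0.29  1.75  0.17  0.92 -1.39]
0.142 0.13 [ 0.53  0.66 -0.25  1.51  0.18  1.   -1.43]
0.142 0.075 [ 0.51  0.72 -0.23  1.56  0.19  0.89 -1.44]
[ 3.175e+00 -1.497e-01 -9.000e-04  1.602e-01 -2.899e-01 -9.530e-02
  3.055e-01]
[ 4.1917e+00 -1.4970e-01 -3.0000e-04  3.0400e-02 -2.1100e-02  1.5310e-01
 -1.4740e-01] -4.74639050454303e-05
```

View pics/d.png

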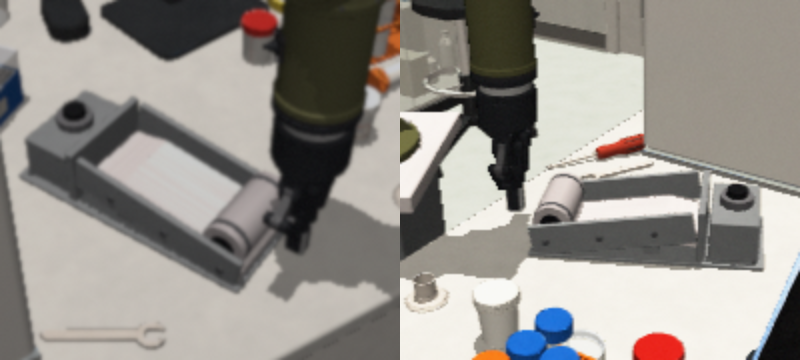

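```bash
python3 - <<'E'
from h import *
T=np.tan(np.radians(9))
z=lambda x:.030+(x+.127)*T
ctrl.movel(W(-.131,.03),max_speed=.05);print(R())
for x in(-.125,-.115,-.09):
    ctrl.movel(W(x,z(x)),max_speed=.025);print(R())
import cv2
a,_=vision.grab_frame('scene');b,_=vision.grab_frame('side')
cv2.imwrite('pics/e.png',np.hstack([cv2.resize(a[150:330,200:400],None,fx=2,fy=2),cv2.resize(b[120:300,150:350],None,fx=2,fy=2)]))
E
```

```text
[ 4.825e+00 -1.309e-01  1.000e-04  2.990e-02 -1.903e-01  2.370e-01
 -4.686e-01]
[ 5.2167 -0.1251  0.      0.0303 -1.2649  0.1649 -0.3751]
[ 5.7750e+00 -1.1650e-01  1.0000e-04  3.1800e-02 -5.2204e+00 -9.7800e-01
  4.2154e+00]
[ 6.9333e+00 -9.1700e-02  1.0000e-04  3.5700e-02 -5.1240e+00  3.6440e-01
  5.3274e+00]
```

View pics/e.png

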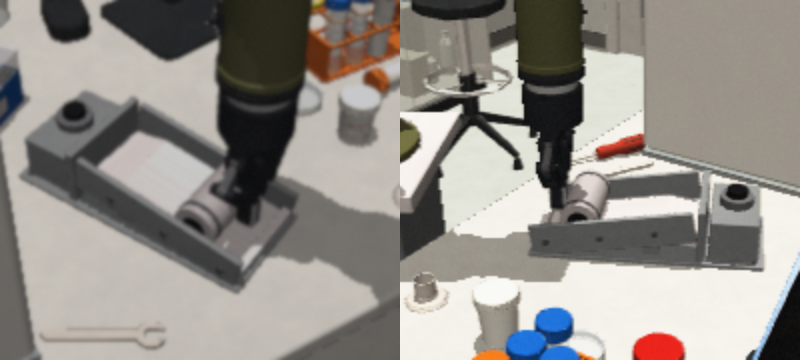

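```bash
python3 - <<'E'
from h import *
T=np.tan(np.radians(9))
z=lambda x:min(.030+(x+.127)*T,.052)
for x in(-.05,-.01,.01,.02,.028,.034):
    ctrl.movel(W(x,z(x)),max_speed=.03);print(R())
import cv2
a,_=vision.grab_frame('scene');b,_=vision.grab_frame('side')
cv2.imwrite('pics/f.png',np.hstack([cv2.resize(a[150:330,200:400],None,fx=2,fy=2),cv2.resize(b[120:300,150:350],None,fx=2,fy=2)]))
E
```

```text
[ 8.5333 -0.0499  0.      0.0422 -2.2959 -0.4173  0.6769]
[10.0333 -0.0112 -0.      0.0484 -5.7154  0.1873  4.5303]
[ 1.08583e+01  9.60000e-03  0.00000e+00  5.17000e-02 -5.21350e+00
 -3.28600e-01  3.76670e+00]
[1.13417e+01 2.08000e-02 2.00000e-04 5.20000e-02 3.61800e-01 3.09800e-01
 9.06200e-01]
[ 1.17583e+01  2.82000e-02  1.00000e-04  5.20000e-02  1.65700e-01
 -8.08300e-01  7.89100e-01]
[12.1083  0.0341 -0.      0.0519  1.123  -0.7177  0.3707]
```

View pics/f.png

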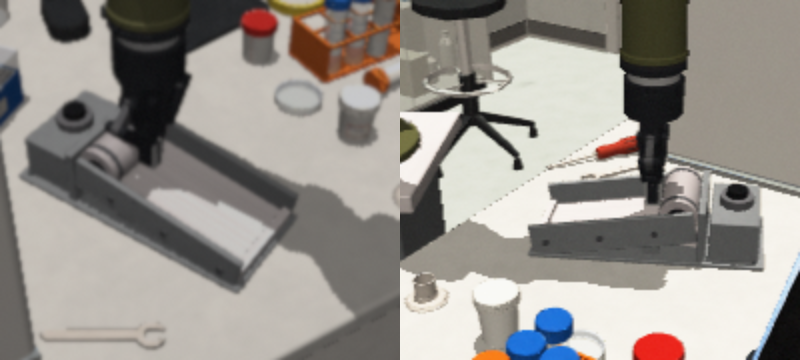

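The roller has gone over the crest and sits against the stop plate. I'll give it a guarded nudge, back off, and measure it.

```bash
python3 - <<'E'
from h import *
from fit import cloud,toramp
for x in(.036,.038,.040):
    ctrl.movel(W(x,.052),max_speed=.02);r=R();print(r)
    if r[4]<-3:break
ctrl.movel(W(.025,.053),max_speed=.03);print(R())
ctrl.movel(W(.015,.16),max_speed=.12)
ctrl.movel(W(-.06,.22));print(R())
for c_ in('scene','side'):
    im,d=vision.grab_frame(c_);P,_=cloud(c_,im,d);q=toramp(P,p)
    m=(abs(q[:,1])<.045)&(q[:,0]>.035)&(q[:,0]<.093)&(q[:,2]>.066)&(q[:,2]<.095);B=q[m]
    # circle of radius 25 mm fitted to cross-section
    from scipy.optimize import least_squares
    g=lambda B:least_squares(lambda v:np.hypot(B[:,0]-v[0],B[:,2]-v[1])-.025,[.07,.06],loss='soft_l1',f_scale=.001).x.round(4)
    print(c_,m.sum(),g(B),[ (g(B[h]),h.sum()) for h in(B[:,1]<-.01,B[:,1]>.01)if h.sum()>20])
    m=(np.hypot(q[:,0]-.142,q[:,1])<.012)&(q[:,2]>.06);print('key',m.sum(),np.median(q[m],0))
    m=(np.hypot(q[:,0]-.142,q[:,1])<.021)&(np.hypot(q[:,0]-.142,q[:,1])>.016)&(q[:,2]>.062);print('collar z',np.percentile(q[m,2],[10,50,90]))
E
```

```text
[12.4583  0.0342 -0.      0.0518 -5.1172 -0.2144  3.2175]
[ 1.2975e+01  2.5200e-02 -1.0000e-04  5.3200e-02 -2.7620e-01  2.2990e-01
 -1.2860e-01]
[ 1.48083e+01 -5.96000e-02  1.00000e-04  2.19700e-01 -4.02000e-02
 -1.80300e-01 -7.09100e-01]
scene 608 [0.0698 0.06  ] [(array([0.07  , 0.0599]), np.int64(216)), (array([0.0697, 0.06  ]), np.int64(256))]
key 60 [0.14155586 0.00204848 0.08210618]
collar z [0.06518508 0.07177699 0.07343063]
side 283 [0.0706 0.0598] [(array([0.0704, 0.0599]), np.int64(120)), (array([0.0708, 0.0596]), np.int64(104))]
key 31 [ 0.14124763 -0.00196268  0.08179541]
collar z [0.06551442 0.0710903  0.07258816]
```

Home: the roller fits at (70, 60) mm on both cameras. Next I'll press the key.

```bash
python3 - <<'E'
from h import *
ctrl.movel(W(.05,.22));ctrl.movel(W(.142,.14));ctrl.movel(W(.142,.088),max_speed=.08);print(R())
for z in(.084,.081,.079,.077,.0755,.074,.073,.072,.071,.070,.069,.068,.067,.066):
    ctrl.movel(W(.142,z),max_speed=.02);r=R();print(z,r)
    if r[6]>13:break
ctrl.pause(.3);print(R())
ctrl.movel(W(.142,.10),max_speed=.05);ctrl.movel(W(.142,.2));ctrl.movel(W(-.06,.25));print(R())
from fit import cloud,toramp
from scipy.optimize import least_squares
import cv2;I=[]
for c_ in('scene','side'):
    im,d=vision.grab_frame(c_);I.append(im);P,_=cloud(c_,im,d);q=toramp(P,p)
    B=q[(abs(q[:,1])<.045)&(q[:,0]>.035)&(q[:,0]<.093)&(q[:,2]>.066)&(q[:,2]<.095)]
    print(c_,len(B),least_squares(lambda v:np.hypot(B[:,0]-v[0],B[:,2]-v[1])-.025,[.07,.06],loss='soft_l1',f_scale=.001).x)
    m=(np.hypot(q[:,0]-.142,q[:,1])<.012)&(q[:,2]>.06);print('key',m.sum(),np.median(q[m],0))
cv2.imwrite('pics/g.png',np.hstack([cv2.resize(I[0][120:360,180:420],(390,390)),cv2.resize(I[1][110:350,130:370],(390,390))]))
E
```

```text
[17.5583  0.1423 -0.      0.0882 -0.5481  0.414   0.5346]
0.084 [17.9083  0.142   0.      0.0841 -0.9852 -0.4675  0.3565]
0.081 [ 1.82083e+01  1.42400e-01 -1.00000e-04  8.12000e-02  7.14200e-01
  3.09100e-01  1.63850e+00]
0.079 [ 1.84583e+01  1.42400e-01 -1.00000e-04  7.92000e-02 -2.75100e-01
 -4.34600e-01  3.09620e+00]
0.077 [18.7083  0.1424 -0.      0.0772  0.789  -0.416   4.0288]
0.0755 [ 1.89583e+01  1.42400e-01 -1.00000e-04  7.62000e-02  4.58900e-01
 -4.58200e-01  7.04530e+00]
0.074 [ 1.92083e+01  1.42400e-01 -1.00000e-04  7.60000e-02 -2.14070e+00
  1.44320e+00  1.57403e+01]
[ 1.95083e+01  1.42400e-01 -1.00000e-04  7.60000e-02 -2.09070e+00
  1.24870e+00  1.61814e+01]
[ 2.2525e+01 -5.9300e-02  2.0000e-04  2.4970e-01  5.1850e-01  2.6180e-01
 -1.7080e-01]
scene 613 [0.06985177 0.05992634]
key 59 [0.14219275 0.00034561 0.08191848]
side 282 [0.07054693 0.05981163]
key 35 [ 0.14125922 -0.00187799  0.08163327]
```

View pics/g.png

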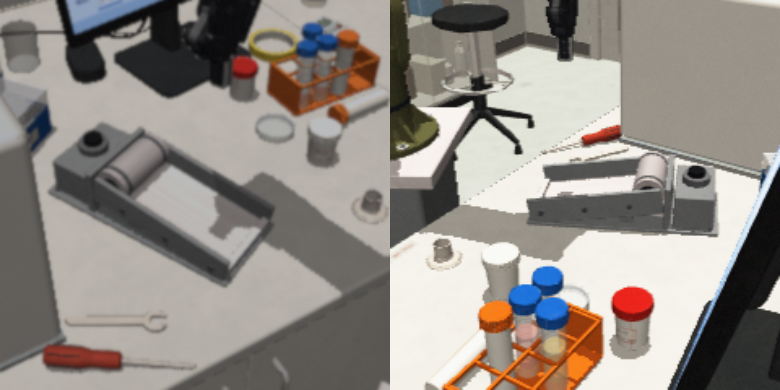

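The roller is seated at the stop plate, the key is up, the bystanders are in place and the gripper is high and clear.

```bash
python3 -c "
from station import ticket;print(ticket.close_job())"
```

```text
the job is handed in; nothing more can be done
None
```

I pushed the roller up the ramp, over the crest and home with the shut fingers. I then pressed the start key fully, released it and handed the job in at about 22.5 s. The hand-in gives no verdict.

- **Push:** I kept behind the roller all the way up. It ran the last bit from the crest to the stop plate ahead of the fingers, as the dip carries it. I then nudged it until it was firm against the plate, at about 5 N.
- **Roller:** Before and after the key press, both cameras put its centre within 1 mm of the given seat (x = 70 mm, height 60 mm).
- **Key:** It stopped at a height of 76.0 mm, which is the full 6 mm of travel, with 16 N on it. After release it measured about 82 mm again.
- **Other things on the bench:** In the last pictures they looked unmoved. I judged that by eye and did not re-measure them. The gripper ended up high and clear.

The one thing I did not expect was the push force on the slope. It was about 5 N back and 5 N up on the fingers, probably from friction, and it was well within the limits.

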